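# Load the bicycle lamp tester and hold its bayonet plug locked

## Robot

A 6-joint arm with a two-finger parallel gripper is mounted at the origin on the work surface. World frame = base frame: x ahead of the robot, y to its left, z up, the work surface at z = 0. Lengths are in mm, angles in rad, forces in N, time in s.
With the tool pointing down it reaches from about 275 to 750 mm from the base axis. Payload 10.2 kg.
Tool frame: the origin (TCP) lies at the very end of the fingers, on their centre line; the grasp point (between the pads) lies 19 mm behind it (ctrl.tcp_to_grasp is the distance from the TCP to the grasp point, in mm); z points along the fingers, x is the direction in which the jaws open and shut, and the axes are right-handed (so a half turn about z gives the same grasp; the last joint's range is limited). The gripper opens to 85 mm and grips with 20 to 120 N. Pads are 22 mm wide; open, the fingers measure 114 mm over their backs; the gripper's body (76 mm by 85 mm) begins 54 mm behind the grasp point. The pads swing forward as they close: fully open they stand 13 mm farther back than shut.
Start: joints at [-1.326, 0.313, 1.498, -0, 1.331, -0.223], TCP at [236.724, -468.607, 231.294] pointing down, gripper open.
Joint ranges: [-2.94, 2.94], [-0.97, 2.17], [0.19, 2.56], [-1.23, 4.37], [0.02, 3.11], [-2.88, 2.88]. Speed limits (rad/s): [2.39, 2.39, 3.01, 3.14, 3.14, 3.14].

## Interface

Orientations are given as a unit quaternion [w, x, y, z].
In Python, from rig import monitor, vision, order, ctrl gives the robot as it stands. The module is installed in compiled form; this text tells all that it offers.
- The arm moves only by the shell command python3 -m pendant 'ROWS' [FORCE]. ROWS is JSON, a list that holds one entry, the list of rows, each a list of 5 numbers: the closure, from -1 (fully open) to 1 (shut), then the shift along the world's x, y, z in m, then the turn about the world's z in degrees. In form: [[[fingers, dx, dy, dz, spin], ...]]. A call has 1 to 20 rows; each row is the pose to reach, as a shift and turn from the pose commanded when the call began; what a row does not reach only later rows make up. A row lasts 1/10 s, in which the tool goes at most 50 mm and 8.59 degrees, less where a joint would pass 70% of its speed; a pose out of reach is approached as far as the arm can. A call with a gripper value outside its range is refused whole. The fingers move at their own pace and stop on an object; FORCE is the grip in N (left out, the last holds). Time passes only in rows, so rows that repeat a pose let the fingers close. It gives the time, the measured TCP pose, the force and the opening at its end, in the units of the state.
- monitor.sense(): the state, without advancing time (a new reading comes with each control period).
- vision.capture(name): name is "side" or "top" or "wrist"; returns (picture, depth): 420x560x3 uint8, red, green, blue; 420x560 float32, mm along the optical axis (not along the pixel's ray), 0 where there is no reading.
- vision.camera_info(name): a dict with "fov_y" (degrees; the focal length in pixels is half the picture's height over the tangent of half this angle, whatever the lens; pixels are square), "cx", "cy" (the principal point, pixels), "R" (3x3) and "t" (3): a world point X has camera coordinates R X + t; the wrist camera has in their place "hand_eye" (4x4, takes a point from camera to tool coordinates, whose origin is the TCP and whose axes are the tool frame's). Camera axes: x right, y down, z forward; pixel columns grow to the right and rows downward; lengths in mm; the calibration is good to about 2 mm. A picture is of the moment at which its call begins: read the wrist's pose just before it. camera_info takes no time and is no camera call.
- order.finish_job(): hands the job in, once; it reports no verdict.
The state is a dict: "time_s": time; "joints": joint angles; "dq": joint speeds; "tau": joint torques, N m; "eef_pos": TCP position; "ee_rot": TCP orientation; "force": force on the tool from outside, world axes, zero at the start; "wrist_torque": the same for the moment, N m; "grip_width": opening from 0.0 (shut) to 1.0 (fully open).
Only numpy, scipy, OpenCV 4.12 (cv2) and the standard library are available. Lean on these libraries where they do the work, as an engineer would, in place of code of your own. Each camera call takes 0.05 s, during which the arm holds its last target.

## Task

Seat the red lamp module flat and square in the pocket of the green lamp tester and let go of it. Then take the orange-handled bayonet plug out of its wooden holder, push it into the tester's keyed socket down against the spring, twist it a quarter turn clockwise (seen from above) to the stop, and finish still gripping it there, pushed in and turned, because the spring throws it back if you let go. Leave the tin, the pedal and the wrench where they are.

Things in the scene. Friction and masses are not known exactly. Their poses are not given: they have to be found in the camera images.
- station: Green lamp tester fixed to the bench, 110 (x) x 250 (y) x 45 mm high, at varying place and yaw; origin at the centre of its underside, z up. In its flat top: the lamp pocket (62 mm to its +y) and the round keyed bayonet socket in an aluminium face (62 mm to its -y).
- pocket (a point): Centre of the floor of the lamp pocket: a rectangular recess, 68 mm along the station's x, 44 mm along its y, 10 mm deep (floor 35 mm above the bench), axes as the station. The lamp fits either way round with 2 mm to spare on each side and stands 24 mm proud.
- socket (a point): Centre of the bayonet socket's mouth, level with the station's top (45 mm above the bench), axes as the station. Bore 32 mm in diameter through a 6 mm thick face, with two keyways 14 mm wide, reaching 23 mm from the axis, at the station's +x and -x. The plug's lugs pass under the face once its foot is 19 mm below the mouth; it bottoms at 23 mm.
- plunger (a joint): Spring plunger in the socket, 13 mm below the mouth at 0, 0.010 m when fully pushed down by the plug's foot; takes about 3 N at first, 8 N at the bottom. With the foot on the unpressed plunger the lugs are still inside the 6 mm face.
- rotor (a joint): Torsion-sprung brass disc on the plunger, 0 at rest, grows as the plug turns it clockwise seen from above (it lags the plug by up to 0.3 rad); up to 0.12 N m. With the lugs under the face the plug turns clockwise only, about 92 degrees to a fixed stop. It does not latch: let go, it tends to spring back.
- plug: Loose bayonet plug, 70 mm tall, about 120 g; origin at the centre of its foot, z up. Tang 24 x 12 mm to 8 mm height; barrel 28 mm in diameter to 32 mm, two lugs 9 mm wide at +x and -x reaching 21 mm out, 8 to 13 mm high; flange 40 mm wide to 35 mm; orange grip bar 42 mm along x, 16 mm thick along y, 35 to 70 mm high. Fits either way round: enters with its x along the station's x. Starts upright in the holder.
- holder: Wooden holder fixed to the bench, 70 x 70 x 22 mm, origin at the centre of its underside; a round hole of 47 mm diameter, 16 mm deep (floor 6 mm above the bench), in which the plug stands loosely.
- lamp: Loose bicycle lamp module lying on the bench, 64 (x) x 40 (y) x 34 (z) mm, 110 g nominal (mass varies); origin at the centre of its underside. Black body 26 mm high with a red lens (60 x 37 mm) on top. Lamp and plug holder stand on either side of the station, left and right swapping at random.
- tin: Bystander: blue and steel grease tin, 66 mm diameter, 75 mm tall, upright; origin at the centre of its underside.
- pedal: Bystander: black bicycle pedal, 90 x 80 x 22 mm with a short steel axle to +y; origin at the centre of its underside.
- wrench: Bystander: steel wrench, 180 mm long, lying flat beyond the station; origin under its middle, its length along x.
Mind the look-alikes: they are no part of the job. What is meant by the plug is not white, and is the larger of those in its own colour. Several things look just like the lamp: the one meant starts nearest to the robot's base.

How it is judged:
By the outcome, as a careful person would: the job done as asked, in the order asked, and still so for the second after the job is handed in, while the arm keeps its last pose, push and grip.
It also fails if it takes over 59 s, if anything falls off the work surface, if the arm or the gripper's body presses on something with over 40 N, if the wrist force passes 120 N, or if a joint passes its speed limit or range.

## Working session

There is one attempt and no reset: what is moved stays moved. The work goes in short steps, Python scripts to look and compute and a shell command to move; the robot and the scene stay as the last step left them, time stands still between calls to the robot, and variables do not carry over. Pictures are saved under pics/ and viewed, and the job is handed in when it is done.

```bash
mkdir -p pics
cat > h.py <<'E'
import numpy as np, cv2
from scipy.spatial.transform import Rotation as Ro
from rig import monitor, vision, order, ctrl
def cap(name,tag):
    s=monitor.sense(); im,d=vision.capture(name)
    cv2.imwrite(f'pics/{tag}.png',im[:,:,::-1]); np.savez(f'pics/{tag}.npz',im=im,d=d,p=s['eef_pos'],q=s['ee_rot'],name=name)
    return im,d
def load(tag): return np.load(f'pics/{tag}.npz')
def cam(tag):
    z=load(tag); n=str(z['name']); c=vision.camera_info(n)
    f=210/np.tan(np.radians(c['fov_y'])/2)
    if 'hand_eye' in c:
        H=np.array(c['hand_eye']); w,x,y,zz=z['q']; Rt=Ro.from_quat([x,y,zz,w]).as_matrix()
        Rcw=Rt@H[:3,:3]; o=Rt@H[:3,3]+z['p']
    else:
        R=np.array(c['R']); Rcw=R.T; o=-R.T@np.array(c['t'])
    return z,f,c['cx'],c['cy'],Rcw,o
def ray(tag,u,v):
    z,f,cx,cy,R,o=cam(tag); return o,R@np.array([(u-cx)/f,(v-cy)/f,1])
def onz(tag,u,v,h):
    o,d=ray(tag,u,v); return o+d*(h-o[2])/d[2]
def dep(tag,u,v):
    o,d=ray(tag,u,v); return o+d*float(load(tag)['d'][int(v),int(u)])
def tri(a,b):
    A=[];B=[]
    M=np.zeros((3,3));r=np.zeros(3)
    for t,u,v in (a,b):
        o,d=ray(t,u,v); d=d/np.linalg.norm(d);P=np.eye(3)-np.outer(d,d);M+=P;r+=P@o
    return np.linalg.solve(M,r)
def cloud(tag):
    z,f,cx,cy,R,o=cam(tag); d=z['d']; v,u=np.mgrid[:420,:560]
    return np.stack([(u-cx)/f*d,(v-cy)/f*d,d],-1)@R.T+o
def crop(tag,u0,v0,u1,v1,out,k):
    im=load(tag)['im'][v0:v1,u0:u1,::-1]; cv2.imwrite(f'pics/{out}.png',cv2.resize(im,None,fx=k,fy=k,interpolation=cv2.INTER_CUBIC))
E
python3 - <<'E'
from h import *
for n in('top','side','wrist'): cap(n,n+'0')
s=monitor.sense();print(s);print(vision.camera_info('wrist'), ctrl.tcp_to_grasp)
for n in('top','side'):print(vision.camera_info(n))
E
```

```text
{'time_s': 0.15, 'joints': array([-1.32638004e+00,  3.13323134e-01,  1.49825655e+00,  7.59780269e-06,
        1.33100481e+00, -2.23396538e-01]), 'dq': array([ 2.43195345e-05, -9.22802050e-05, -1.75424814e-03,  5.98361119e-04,
       -1.00720241e-03, -1.05492609e-03]), 'tau': array([ 1.26277344e-03, -4.12367964e+01, -2.59796637e+01, -2.09873183e-04,
        3.25267785e-03,  2.62620961e-05]), 'eef_pos': array([ 236.68554226, -468.40393273,  230.867957  ]), 'ee_rot': array([-3.49599643e-04,  8.51743275e-01, -5.23959109e-01, -3.51752644e-04]), 'force': array([0.08301186, 0.11974197, 1.49270836]), 'wrist_torque': array([-0.04928526, -0.03393631, -0.02846585]), 'grip_width': 1.0013017232530286}
{'fov_y': 64.83396846756492, 'cx': 280.47006128254964, 'cy': 209.25994579849342, 'hand_eye': array([[ 9.99999437e-01,  7.12810338e-04, -7.86488893e-04,
         9.18250853e-01],
       [-4.14198897e-04,  9.44271050e-01,  3.29168669e-01,
        -8.52411841e+01],
       [ 9.77293523e-04, -3.29168158e-01,  9.44270813e-01,
        -1.42704617e+02],
       [ 0.00000000e+00,  0.00000000e+00,  0.00000000e+00,
         1.00000000e+00]])} 18.700000000000003
{'fov_y': 45.10911194531318, 'cx': 269.42063106255483, 'cy': 205.61506139067419, 'R': array([[-0.02223374, -0.99973556,  0.00587159],
       [-0.9858556 ,  0.02094846, -0.1662826 ],
       [ 0.16611562, -0.00948562, -0.98606066]]), 't': array([ -20.56141788,  563.11754673, 1309.65066421])}
{'fov_y': 53.235103037390914, 'cx': 276.42456050218703, 'cy': 210.7711256593818, 'R': array([[-0.7888755 , -0.61447379,  0.00986961],
       [-0.45433137,  0.57231604, -0.68266928],
       [ 0.41383385, -0.54302514, -0.73066083]]), 't': array([443.24587635, 319.85026112, 780.51284953])}
```

View pics/top0.png

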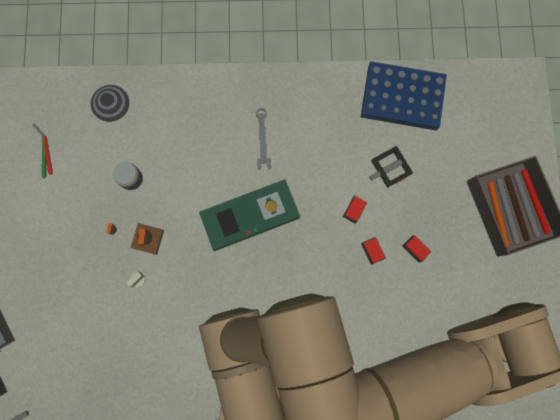

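View pics/side0.png

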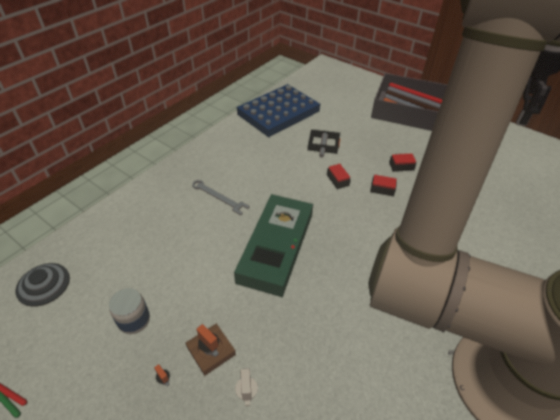

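View pics/wrist0.png

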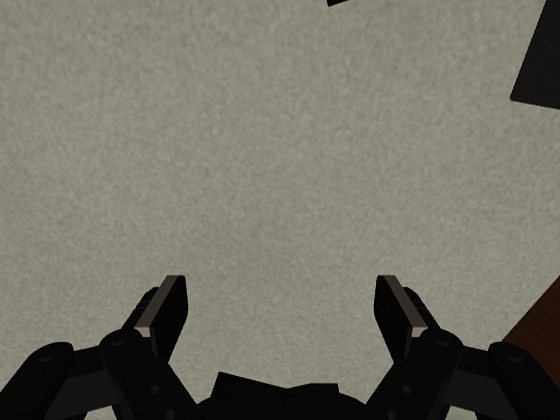

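The top view shows the station at (250,215), the pocket at (228,222) and the socket at (271,206). There are three lamp candidates, at (355,209), (373,250) and (417,249). The plug candidates are the large orange one in the holder (143,237), a small orange one (111,229) and a white one (136,279). The large orange one fits the description. I'll compute distances to pick the lamp.

Run:
```python
from h import *
for n,u,v,h in [('l1',355,209,34),('l2',373,250,34),('l3',417,249,34),('pocket',228,222,35),('socket',271,206,45),('plug',143,237,70),('holder',147,239,22),('small',111,229,40),('white',136,279,40),('ped',392,166,20),('tin',127,175,75)]:
    p=onz('top0',u,v,h); print(n,p.round(0),np.hypot(*p[:2]).round(0),'dep',dep('top0',u,v).round(0))
crop('top0',190,170,450,280,'c1',3)
crop('top0',90,205,190,295,'c2',6)
```

```text
l1 [ 551. -265.   34.] 611.0 dep [ 550. -264.   39.]
l2 [ 439. -307.   34.] 535.0 dep [ 439. -307.   34.]
l3 [ 439. -425.   34.] 611.0 dep [ 439. -425.   34.]
pocket [522.  80.  35.] 528.0 dep [523.  80.  32.]
socket [562. -37.  45.] 563.0 dep [564. -37.  31.]
plug [483. 299.  70.] 568.0 dep [483. 298.  72.]
holder [482. 299.  22.] 568.0 dep [480. 295.  40.]
small [509. 392.  40.] 643.0 dep [509. 391.  44.]
white [376. 322.  40.] 495.0 dep [375. 315.  70.]
ped [ 671. -376.   20.] 770.0 dep [ 671. -376.   21.]
tin [648. 343.  75.] 733.0 dep [648. 343.  76.]
```

View pics/c1.png

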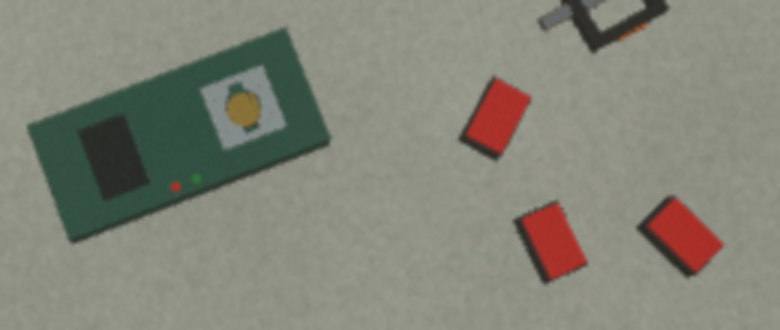

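View pics/c2.png

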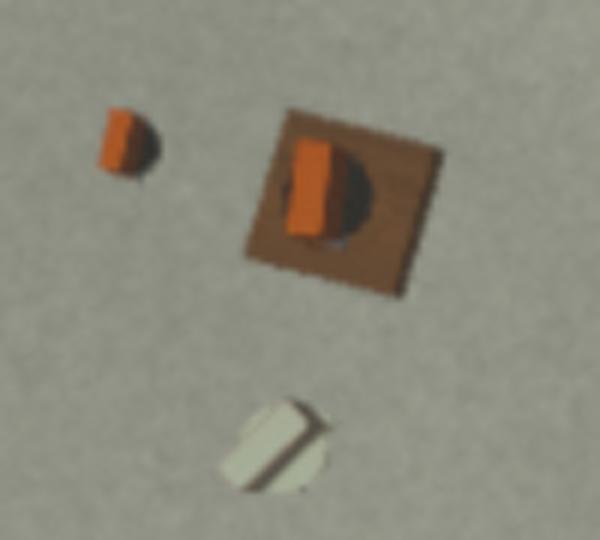

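The lamp meant is the one at (373,250): it is 535 mm from the base, and the other two are 611 mm away. The plug meant is the one standing in the holder at (143,237). Next I'll get yaws and the first move.

Run:
```python
from h import *
def rect(tag,mask,h,near=None):
    n,lab,st,c=cv2.connectedComponentsWithStats(mask.astype(np.uint8))
    i=lab[near[1],near[0]]; ys,xs=np.where(lab==i)
    P=np.array([onz(tag,x,y,h)[:2] for x,y in zip(xs,ys)],np.float32)
    r=cv2.minAreaRect(P); b=cv2.boxPoints(r); e=[b[1]-b[0],b[2]-b[1]]; e=max(e,key=np.linalg.norm)
    return np.round(r[0],1),np.round(r[1],1),'long axis deg',np.degrees(np.arctan2(e[1],e[0]))%180
im=load('top0')['im'].astype(int)
r,g,b=im[...,0],im[...,1],im[...,2]
print('lamp',rect('top0',(r>120)&(g<80)&(b<80),34,(373,250)))
print('plug',rect('top0',(r>140)&(g<110)&(b<70),70,(143,237)))
print('station',rect('top0',(abs(cloud('top0')[...,2]-43)<9)&(np.hypot(cloud('top0')[...,0]-542,cloud('top0')[...,1]-20)<150),45,(250,215)))
print('pocket',rect('top0',(r<55)&(g<55)&(b<55),42,(228,222)))
w,x,y,z=monitor.sense()['ee_rot'];print(Ro.from_quat([x,y,z,w]).as_matrix().round(3))
```

```text
lamp (array([ 438.8, -310.3]), array([59.2, 35.2]), 'long axis deg', np.float32(23.626255))
plug (array([486.5, 303.6]), array([14. , 39.4]), 'long axis deg', np.float32(175.49622))Traceback (most recent call last):
  File "<stdin>", line 12, in <module>
  File "<stdin>", line 5, in rect
  File "h.py", line 21, in onz
    o,d=ray(tag,u,v); return o+d*(h-o[2])/d[2]
        ~~~^^^^^^^^^
  File "h.py", line 19, in ray
    z,f,cx,cy,R,o=cam(tag); return o,R@np.array([(u-cx)/f,(v-cy)/f,1])
                  ~~~^^^^^
  File "h.py", line 10, in cam
    z=load(tag); n=str(z['name']); c=vision.camera_info(n)
                                     ~~~~~~~~~~~~~~~~~~^^^
ValueError: time passes only in moves, steps and waits
```

```bash
python3 - <<'E'
import re
s=open('h.py').read()
s=s.replace("from rig import monitor, vision, order, ctrl","from rig import monitor, vision, order, ctrl\nimport pickle,os,functools\n@functools.lru_cache(None)\ndef info(n):\n    fn='ci_'+n+'.pkl'\n    if not os.path.exists(fn): pickle.dump({k:np.array(v) for k,v in vision.camera_info(n).items()},open(fn,'wb'))\n    return pickle.load(open(fn,'rb'))")
s=s.replace("c=vision.camera_info(n)","c=info(n)").replace("def load(tag)","@functools.lru_cache(None)\ndef load(tag)").replace("return np.load(f'pics/{tag}.npz')","return dict(np.load(f'pics/{tag}.npz'))")
s+='''
def rect(tag,mask,h,near):
    n,lab,st,c=cv2.connectedComponentsWithStats(mask.astype(np.uint8))
    i=lab[near[1],near[0]]; ys,xs=np.where(lab==i)
    P=np.array([onz(tag,x,y,h)[:2] for x,y in zip(xs,ys)],np.float32)
    r=cv2.minAreaRect(P); b=cv2.boxPoints(r); e=[b[1]-b[0],b[2]-b[1]]; e=max(e,key=np.linalg.norm)
    return np.round(r[0],1),np.round(r[1],1),'long axis deg',round(float(np.degrees(np.arctan2(e[1],e[0]))%180),1)
def tool():
    s=monitor.sense();w,x,y,z=s['ee_rot'];R=Ro.from_quat([x,y,z,w]).as_matrix()
    print('t',s['time_s'],'pos',s['eef_pos'].round(1),'xaxis deg',np.degrees(np.arctan2(R[1,0],R[0,0])).round(2),'z',R[:,2].round(3),'F',s['force'].round(1),'T',s['wrist_torque'].round(2),'grip',round(s['grip_width'],3),'j',s['joints'].round(2))
'''
open('h.py','w').write(s)
E
python3 - <<'E'
from h import *
for n in('top','side','wrist'): info(n)
im=load('top0')['im'].astype(int)
r,g,b=im[...,0],im[...,1],im[...,2]
C=cloud('top0')
print('station',rect('top0',(abs(C[...,2]-43)<12)&(np.hypot(C[...,0]-542,C[...,1]-20)<150),45,(250,215)))
print('pocket',rect('top0',(r<55)&(g<55)&(b<55),45,(228,222)))
tool()
E
```

```text
station (array([541.7,  21.7]), array([112.1, 250. ]), 'long axis deg', 110.0)
pocket (array([521. ,  80.4]), array([65.3, 42.4]), 'long axis deg', 20.8)
t 0.15 pos [ 236.7 -468.4  230.9] xaxis deg -63.2 z [-0.     0.001 -1.   ] F [0.1 0.1 1.5] T [-0.05 -0.03 -0.03] grip 1.001 j [-1.33  0.31  1.5   0.    1.33 -0.22]
```

The station is at (541.7, 21.7), yaw about 20°. The lamp is at about (439,-309) with its long axis at 23.6°. I'll go above the lamp.

```bash
python3 -m pendant '[[[-1,0.04,0.03,-0.01,-1],[-1,0.08,0.06,-0.02,-2],[-1,0.12,0.095,-0.03,-3],[-1,0.16,0.125,-0.04,-3],[-1,0.203,0.159,-0.06,-3],[-1,0.203,0.159,-0.06,-3],[-1,0.203,0.159,-0.06,-3],[-1,0.203,0.159,-0.06,-3]]]' 40
python3 - <<'E'
from h import *
tool(); cap('wrist','w1'); tool()
E
```

```text
time_s: 0.95
eef_pos: [439.3, -310.2, 171.5]
ee_rot: [0.0, 0.838, -0.546, 0.0]
force: [0.0, -0.6, -0.8]
grip_width: 1.002
t 0.95 pos [ 439.3 -310.2  171.5] xaxis deg -66.2 z [-0. -0. -1.] F [ 0.  -0.6 -0.8] T [-0.01  0.02 -0.02] grip 1.002 j [-0.83  0.39  1.55 -0.    1.2   0.32]
t 1.0 pos [ 439.  -310.7  171.7] xaxis deg -66.26 z [ 0.    -0.001 -1.   ] F [-0.1  0.5 -0.1] T [ 0.01 -0.01 -0.02] grip 1.003 j [-0.83  0.39  1.55 -0.    1.2   0.32]
```

View pics/w1.png

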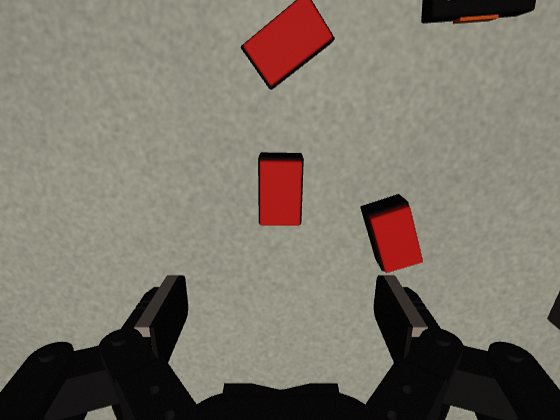

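The lamp shows at (281,190), square to the jaws and between them. The others are at (288,42) and (396,235).

Run:
```python
from h import *
im=load('w1')['im'].astype(int)
r,g,b=im[...,0],im[...,1],im[...,2]
print('lamp',rect('w1',(r>120)&(g<80)&(b<80),34,(281,190)), dep('w1',281,190), dep('w1',281,110),dep('w1',220,190))
# two-view height
def cen(t,near):
    im=load(t)['im'].astype(int);m=(im[...,0]>120)&(im[...,1]<80)&(im[...,2]<80)
    n,l,s,c=cv2.connectedComponentsWithStats(m.astype(np.uint8));return c[l[near[1],near[0]]]
a=cen('top0',(373,250));c=cen('w1',(281,190));print(a,c,tri(('top0',*a),('w1',*c)))
```

```text
lamp (array([ 440.9, -310.1]), array([59.3, 35.7]), 'long axis deg', 22.7) [ 444.63551536 -309.1693557    33.5257294 ] [ 505.05245605 -282.48877082   -0.98087672] [ 411.82557725 -258.05800154    0.6688204 ]
[374.1130137  249.87671233] [279.91546626 192.8388931 ] [ 439.62296564 -310.99803957   26.19017267]
```

```bash
python3 -m pendant '[[[-1,0.0015,0,-0.04,-1],[-1,0.0015,0,-0.08,-1],[-1,0.0015,0,-0.12,-1],[-1,0.0015,0,-0.145,-1],[-1,0.0015,0,-0.16,-1],[-1,0.0015,0,-0.16,-1],[-1,0.0015,0,-0.16,-1]]]' 40; python3 -m pendant '[[[1,0,0,0,0],[1,0,0,0,0],[1,0,0,0,0],[1,0,0,0,0],[1,0,0,0,0],[1,0,0,0,0],[1,0,0,0,0],[1,0,0,0,0]]]' 40
python3 - <<'E'
from h import *
tool(); cap('wrist','w2')
E
```

```text
time_s: 1.7
eef_pos: [441.0, -310.8, 12.2]
ee_rot: [0.0, 0.833, -0.554, 0.001]
force: [0.3, -0.4, 1.1]
grip_width: 1.001
time_s: 2.5
eef_pos: [441.5, -310.0, 12.1]
ee_rot: [0.0, 0.833, -0.553, 0.001]
force: [-0.6, 1.0, 6.2]
grip_width: 0.458
t 2.5 pos [ 441.5 -310.    12.1] xaxis deg -67.19 z [ 0.001 -0.001 -1.   ] F [-0.6  1.   6.2] T [ 0.09  0.19 -0.03] grip 0.458 j [-0.83  0.62  1.68 -0.    0.85  0.34]
```

View pics/w2.png

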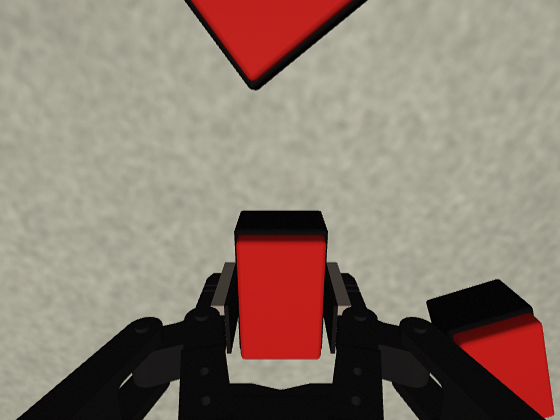

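```bash
python3 -m pendant '[[[1,0,0,0.03,0],[1,0,0.01,0.07,0],[1,0.01,0.05,0.1,0],[1,0.02,0.095,0.1,0],[1,0.03,0.14,0.1,0],[1,0.04,0.185,0.1,0],[1,0.05,0.23,0.1,-1],[1,0.06,0.275,0.1,-2],[1,0.07,0.32,0.1,-2.6],[1,0.077,0.36,0.1,-2.6],[1,0.079,0.39,0.1,-2.6],[1,0.079,0.39,0.1,-2.6],[1,0.079,0.39,0.1,-2.6],[1,0.079,0.39,0.1,-2.6]]]' 40
python3 - <<'E'
from h import *
tool(); cap('wrist','w3');cap('top','t3');tool()
E
```

```text
time_s: 3.95
eef_pos: [520.1, 79.6, 111.2]
ee_rot: [0.0, 0.82, -0.572, -0.0]
force: [-0.2, 0.2, -1.0]
grip_width: 0.454
t 3.95 pos [520.1  79.6 111.2] xaxis deg -69.85 z [-0. -0. -1.] F [-0.2  0.2 -1. ] T [-0.01 -0.01  0.05] grip 0.454 j [-0.07  0.44  1.65 -0.    1.05  1.15]
t 4.05 pos [520.3  79.4 111.3] xaxis deg -69.88 z [-0. -0. -1.] F [-0.1 -0.4 -0.8] T [-0.03  0.03  0.04] grip 0.457 j [-0.07  0.44  1.65 -0.    1.05  1.15]
```

View pics/w3.png

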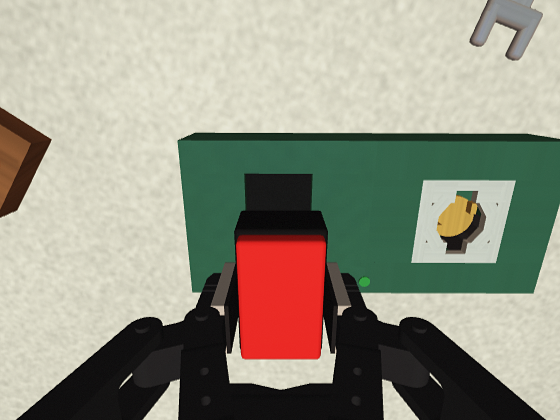

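View pics/t3.png

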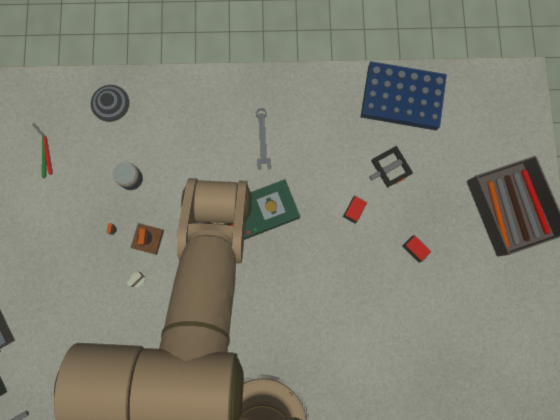

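The lamp is held at (281,295). The pocket's far edge shows at (245–312,174) and the socket plate at (412–515,181–263). I'll enlarge to refine those.

Run:
```python
from h import *
crop('w3',170,125,370,275,'c3',4);crop('w3',390,165,560,300,'c4',4.5)
```

```text
(no output)
```

View pics/c3.png

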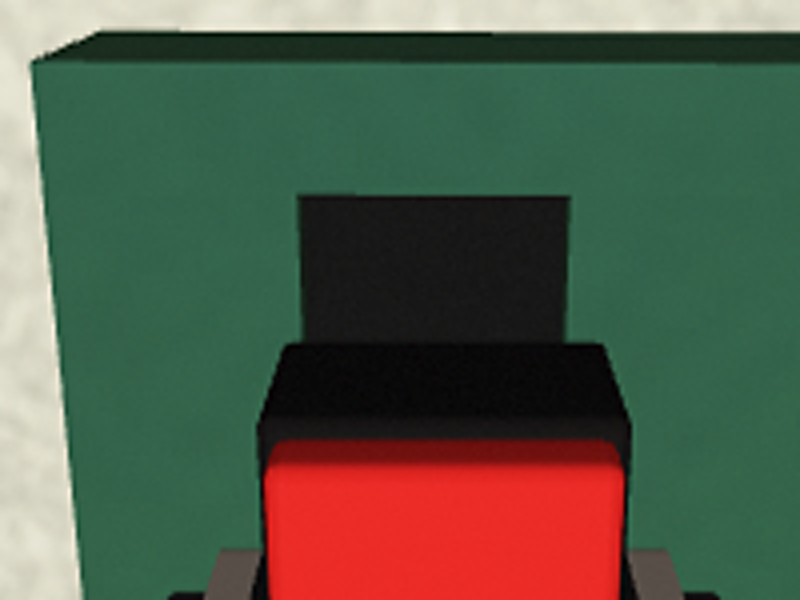

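View pics/c4.png

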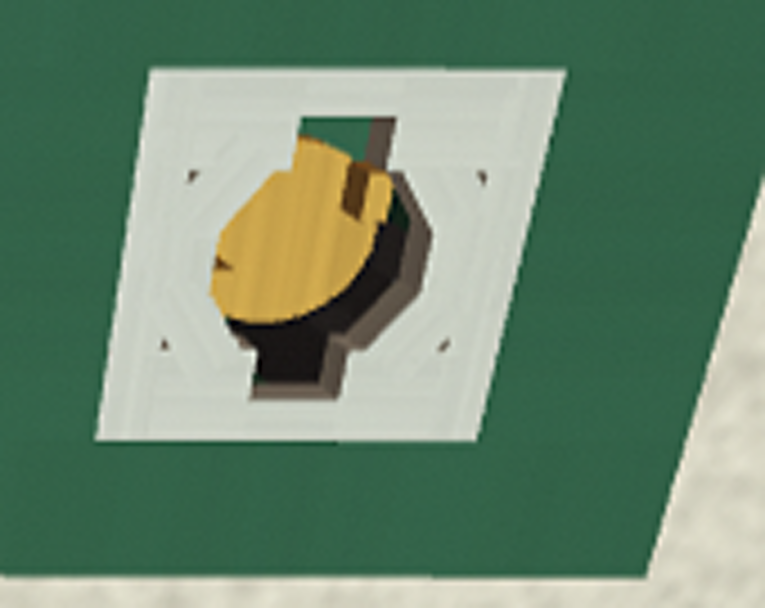

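Run:
```python
from h import *
P=lambda u,v:onz('w3',u,v,45)[:2]
fl=P(178,140.5);nr=P(534,293.2)
print('corners diag',fl,nr,'centre',(fl+nr)/2, np.linalg.norm(fl-nr),'exp',np.hypot(110,250))
d=fl-nr; print('yaw',np.degrees(np.arctan2(d[1],d[0]))-np.degrees(np.arctan2(125,55)))
a,b=P(244.5,173.8),P(312.5,173.9);print('pocket far',a,b,np.linalg.norm(a-b),np.degrees(np.arctan2(*(a-b)[::-1]))-90)
pl=[P(423.3,180.1),P(516,180.6),P(496,262.8),P(411.1,262.8)]
print('plate',np.mean(pl,0),[np.linalg.norm(pl[i]-pl[i-1]).round(1) for i in range(4)],[np.degrees(np.arctan2(*(pl[i]-pl[j])[::-1])).round(2) for i,j in((0,1),(3,2),(0,3),(1,2))])
# height by two views: plate corner in top0 vs w3 centre
print('h', tri(('top0',190+243/3,170+107/3),('w3',*np.mean([(423.3,180.1),(516,180.6),(496,262.8),(411.1,262.8)],0))))
im=load('w3')['im'].astype(int)
print('lens',rect('w3',(im[...,0]>190)&(im[...,1]<80),133.2,(281,300)),tool())
```

```text
corners diag [552.62183926 158.80626835] [ 535.01932906 -113.9063552 ] centre [543.82058416  22.44995658] 273.28011893891784 exp 273.1300056749533
yaw 20.056403871745516
pocket far [546.76781838 113.25232628] [561.84117819  72.06405822] 43.859772027587745 20.10072884913032
plate [564.86094963 -35.55930646] [np.float64(60.2), np.float64(60.2), np.float64(59.9), np.float64(60.1)] [np.float64(109.87), np.float64(110.2), np.float64(20.1), np.float64(20.06)]
h [564.42714893 -37.59913372  40.4973012 ]
t 4.05 pos [520.3  79.4 111.3] xaxis deg -69.88 z [-0. -0. -1.] F [-0.1 -0.4 -0.8] T [-0.03  0.03  0.04] grip 0.457 j [-0.07  0.44  1.65 -0.    1.05  1.15]
lens (array([520.5,  78.8]), array([58.5, 35.9]), 'long axis deg', 20.0) None
```

```bash
python3 -m pendant '[[[1,0.0013,0.0019,-0.02,0],[1,0.0013,0.0019,-0.04,0],[1,0.0013,0.0019,-0.05,0],[1,0.0013,0.0019,-0.05,0],[1,0.0013,0.0019,-0.05,0]]]' 40
python3 - <<'E'
from h import *
tool(); cap('wrist','w4');cap('side','s4')
crop('w4',180,130,380,280,'c5',4)
E
```

```text
time_s: 4.55
eef_pos: [521.9, 81.9, 61.9]
ee_rot: [-0.0, 0.82, -0.572, 0.0]
force: [0.7, 0.5, -0.9]
grip_width: 0.452
t 4.55 pos [521.9  81.9  61.9] xaxis deg -69.82 z [ 0.001 -0.    -1.   ] F [ 0.7  0.5 -0.9] T [-0.02  0.03 -0.03] grip 0.452 j [-0.07  0.52  1.68 -0.    0.94  1.15]
```

View pics/c5.png

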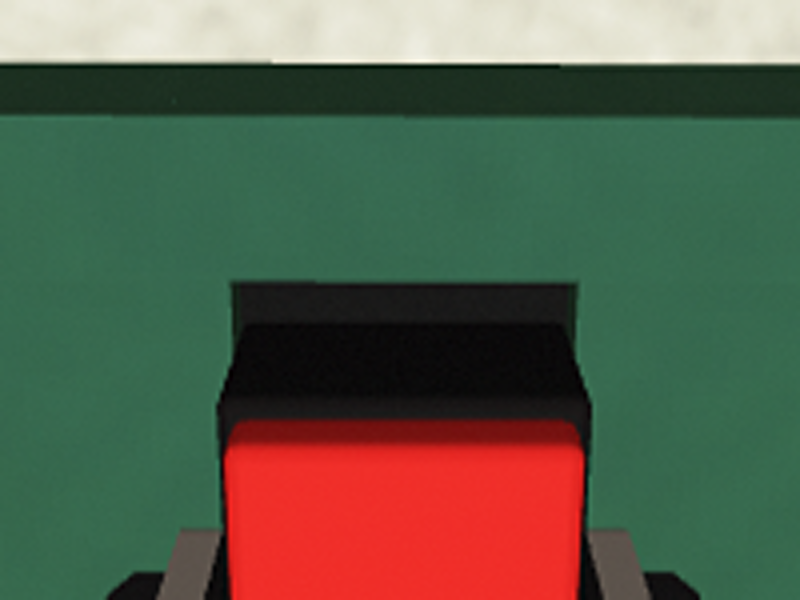

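View pics/s4.png

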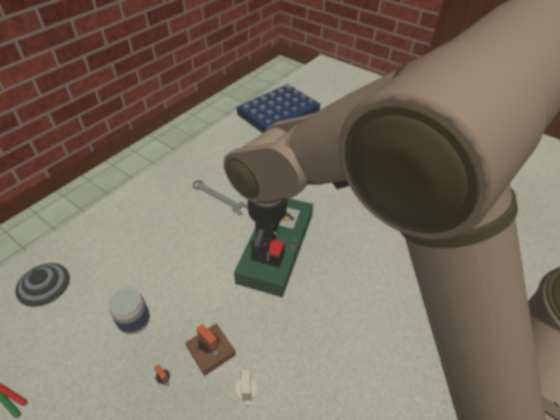

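View pics/w4.png

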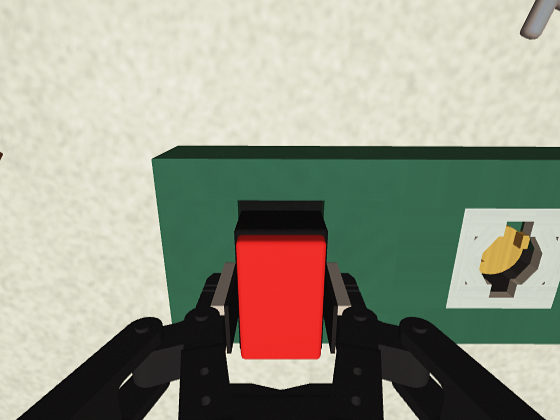

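Run:
```python
from h import *
c,s=np.cos(np.radians(20.1)),np.sin(np.radians(20.1))
def st(p): return np.array([p[0]*c+p[1]*s,-p[0]*s+p[1]*c])
a,b=[st(onz('w4',u,200.5,45)) for u in(237.7,324.3)]
e,f=[st(onz('w4',u,210.5,49.8)) for u in(240.7,320.3)]
print(a,b,'len',a-b);print(e,f,e-f);print('pocket ctr',(a+b)/2-[34,0],'lamp ctr',(e+f)/2-[32,0])
```

```text
[552.55396305 -81.48563015] [ 552.63855362 -125.35287463] len [-0.08459057 43.86724448]
[548.87681004 -83.41477693] [ 548.95386637 -122.93601546] [-0.07705633 39.52123853]
pocket ctr [ 518.59625834 -103.41925239] lamp ctr [ 516.91533821 -103.17539619]
```

```bash
python3 -m pendant '[[[1,0.0017,0.0004,0,0],[1,0.0017,0.0004,-0.003,0],[1,0.0017,0.0004,-0.006,0],[1,0.0017,0.0004,-0.009,0],[1,0.0017,0.0004,-0.012,0],[1,0.0017,0.0004,-0.012,0]]]' 40
python3 - <<'E'
from h import *
tool(); cap('wrist','w5')
crop('w5',180,130,380,280,'c6',4)
E
```

```text
time_s: 5.25
eef_pos: [522.9, 82.7, 48.7]
ee_rot: [0.0, 0.82, -0.572, -0.0]
force: [-0.3, 0.1, -1.5]
grip_width: 0.461
t 5.25 pos [522.9  82.7  48.7] xaxis deg -69.8 z [-0.001  0.    -1.   ] F [-0.3  0.1 -1.5] T [ 0.02 -0.02  0.01] grip 0.461 j [-0.06  0.54  1.69  0.    0.91  1.15]
```

View pics/c6.png

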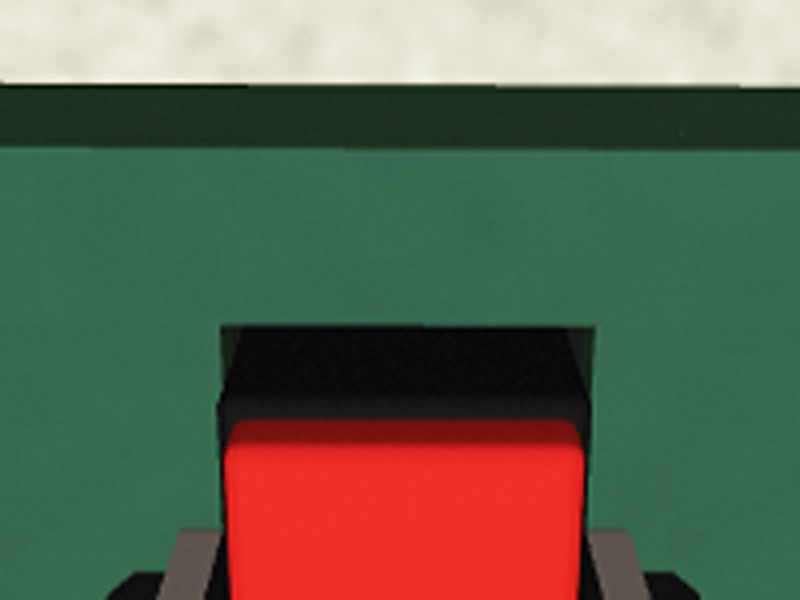

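The lamp is inside the pocket with no contact force. I'll lower it the last bit and release.

```bash
python3 -m pendant '[[[1,0,0,-0.001,0],[1,0,0,-0.002,0],[1,0,0,-0.002,0]]]' 40; python3 -m pendant '[[[-1,0,0,0,0],[-1,0,0,0,0],[-1,0,0,0,0],[-1,0,0,0,0],[-1,0,0,0.02,0],[-1,0,0,0.05,0],[-1,0,0,0.09,0],[-1,0,0,0.13,0],[-1,0,0,0.13,0],[-1,0,0,0.13,0]]]' 40
python3 - <<'E'
from h import *
tool(); cap('wrist','w6')
E
```

```text
time_s: 5.6
eef_pos: [523.2, 82.7, 47.2]
ee_rot: [0.0, 0.82, -0.572, -0.0]
force: [0.2, 0.2, -1.3]
grip_width: 0.459
time_s: 6.6
eef_pos: [523.3, 82.7, 177.7]
ee_rot: [-0.0, 0.82, -0.572, 0.001]
force: [-0.7, -0.3, 0.1]
grip_width: 1.004
t 6.6 pos [523.3  82.7 177.7] xaxis deg -69.79 z [ 0.001 -0.    -1.   ] F [-0.7 -0.3  0.1] T [ 0.   -0.02  0.01] grip 1.004 j [-0.06  0.37  1.56  0.    1.21  1.15]
```

View pics/w6.png

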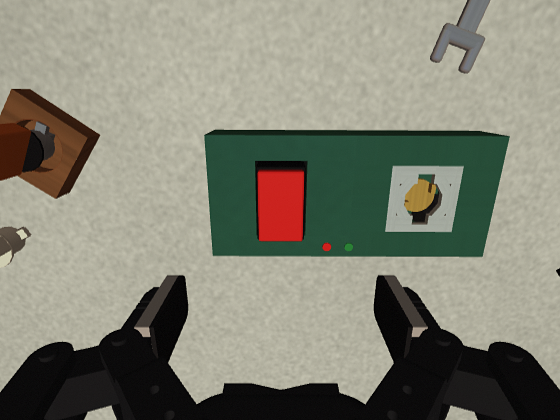

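Run:
```python
from h import *
C=cloud('w6');im=load('w6')['im'].astype(int)
m=(im[...,0]>150)&(im[...,1]<80);m[:160]=0;m[245:]=0
m=cv2.erode(m.astype(np.uint8),np.ones((7,7)))>0
P=C[m];c=P.mean(0);u,s,v=np.linalg.svd(P-c,full_matrices=False);print(c,v[2],len(P))
print('plate top z',C[170:180,395:405,2].mean(), C[215:225,240:250,2].mean())
print(rect('w6',(im[...,0]>150)&(im[...,1]<80),69,(280,200)))
pl=[(392,166),(463,166.5),(455,233),(386,231.5)]
print(np.mean([onz('w6',*p,45) for p in pl],0))
crop('w6',370,150,520,260,'c7',5)
crop('w6',240,150,330,250,'c8',6)
```

```text
[524.52555069  82.47215258  70.41365138] [ 0.34231673 -0.93958399  0.00109201] 2447
plate top z 45.16428668972071 48.14629660356689
(array([523. ,  81.9]), array([57.6, 36.1]), 'long axis deg', 20.2)
[564.67481634 -36.37276409  45.        ]
```

View pics/c7.png

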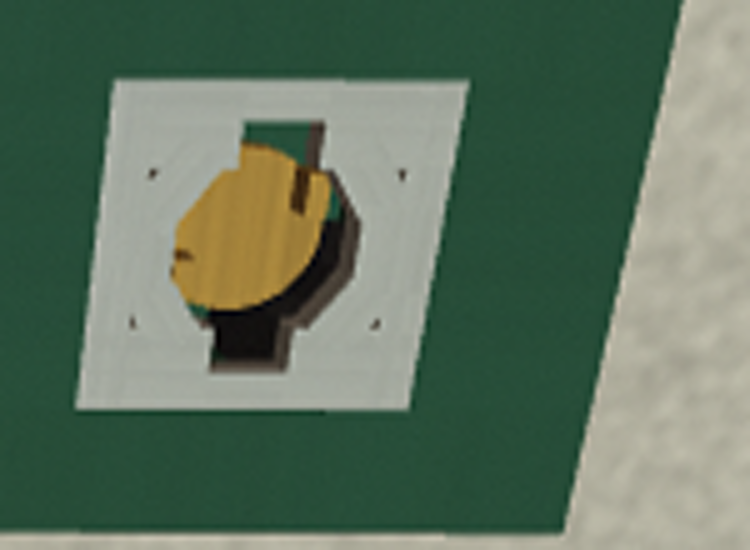

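View pics/c8.png

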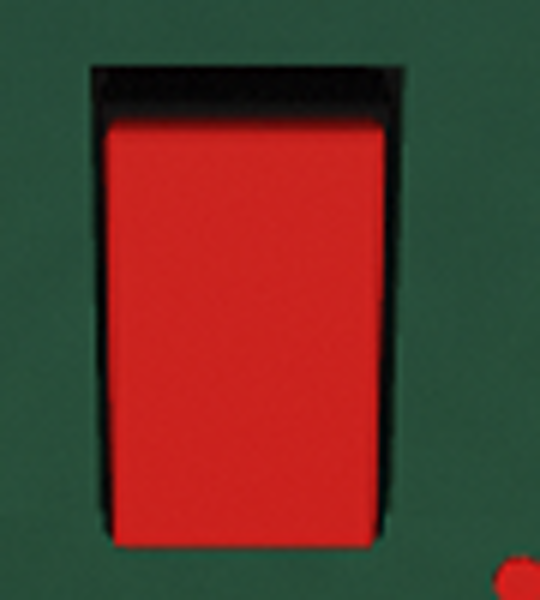

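Run:
```python
from h import *
C=cloud('w6')
P=C[175:235,262:300].reshape(-1,3);print(P[:,2].std(),np.percentile(P[:,2],[1,50,99]))
A=np.c_[P[:,:2]-P[:,:2].mean(0),np.ones(len(P))];k=np.linalg.lstsq(A,P[:,2],rcond=None)[0];print('slopes',k,'tilt deg',np.degrees(np.hypot(*k[:2])))
Q=C[200:225,330:380].reshape(-1,3);print('top',np.median(Q[:,2]),Q[:,2].std())
```

```text
16.61061854621558 [67.73016215 69.2886676  70.86610962]
slopes [ 0.3546816   0.13206768 70.38806137] tilt deg 21.684837116819484
top 45.215514325092386 19.035974751638566
```

Run:
```python
from h import *
C=cloud('w6')
P=C[175:235,262:300].reshape(-1,3);P=P[abs(P[:,2]-69)<5]
A=np.c_[P[:,:2]-P[:,:2].mean(0),np.ones(len(P))];k=np.linalg.lstsq(A,P[:,2],rcond=None)[0];print('slopes',k,'tilt deg',np.degrees(np.hypot(*k[:2])))
print('plug est', onz('top0',90+308/6,205+188/6,70))
```

```text
slopes [-6.04157396e-04  2.48211201e-03  6.92863983e+01] tilt deg 0.14636673329373673
plug est [484.5934633  303.10225592  70.        ]
```

The lamp is seated: lens top at 69.3 mm, tilt 0.15°. Next I'll move over the plug and turn the tool to about 85°, so that the later quarter turn stays well inside joint 6's range.

```bash
python3 -m pendant '[[[-1,-0.003,0.02,0,8],[-1,-0.006,0.04,0,16],[-1,-0.01,0.06,0,24],[-1,-0.013,0.08,0,32],[-1,-0.017,0.1,0,40],[-1,-0.02,0.12,0,48],[-1,-0.023,0.14,0,56],[-1,-0.026,0.155,0,64],[-1,-0.029,0.17,0,72],[-1,-0.032,0.185,0,80],[-1,-0.034,0.2,0,88],[-1,-0.036,0.21,0,96],[-1,-0.037,0.22,0,104],[-1,-0.037,0.22,0,112],[-1,-0.037,0.22,0,120],[-1,-0.037,0.22,0,128],[-1,-0.037,0.22,0,136],[-1,-0.037,0.22,0,144],[-1,-0.037,0.22,0,150],[-1,-0.037,0.22,0,155]]]' 40;python3 -m pendant '[[[-1,0,0,0,0],[-1,0,0,0,0]]]'
python3 - <<'E'
from h import *
tool(); cap('wrist','w7')
E
```

```text
time_s: 8.65
eef_pos: [485.6, 302.4, 175.5]
ee_rot: [-0.001, 0.735, 0.678, -0.001]
force: [-0.9, -0.7, 0.5]
grip_width: 1.0
time_s: 8.85
eef_pos: [485.9, 302.5, 176.3]
ee_rot: [-0.0, 0.737, 0.676, -0.001]
force: [0.4, -1.9, -0.1]
grip_width: 0.999
t 8.85 pos [485.9 302.5 176.3] xaxis deg 85.06 z [-0.002 -0.001 -1.   ] F [ 0.4 -1.9 -0.1] T [ 0.01  0.01 -0.02] grip 0.999 j [ 0.35  0.46  1.43 -0.    1.25 -1.13]
```

View pics/w7.png

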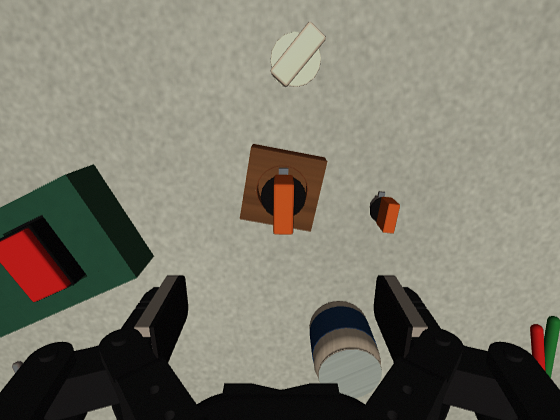

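The plug sits in its holder at about (283,205), with the bar upright in the image and so square to the jaws. The small orange plug is at (387,214), the white one at (298,57) and the tin at (345,345). I'll confirm in a crop.

Run:
```python
from h import *
im=load('w7')['im'].astype(int)
crop('w7',230,130,340,250,'c9',5)
m=(im[...,0]>150)&(im[...,1]<120)&(im[...,2]<80)
print(rect('w7',m,76,(283,205)))
C=cloud('w7');print(np.median(C[190:228,280:288,2]), dep('w7',262,160),dep('w7',255,210))
```

```text
(array([485.7, 305.5]), array([14.6, 39.6]), 'long axis deg', 174.7)
76.21571502831168 [455.2523485  289.03898914  23.4043889 ] [502.54674519 277.33504282  22.11400335]
```

View pics/c9.png

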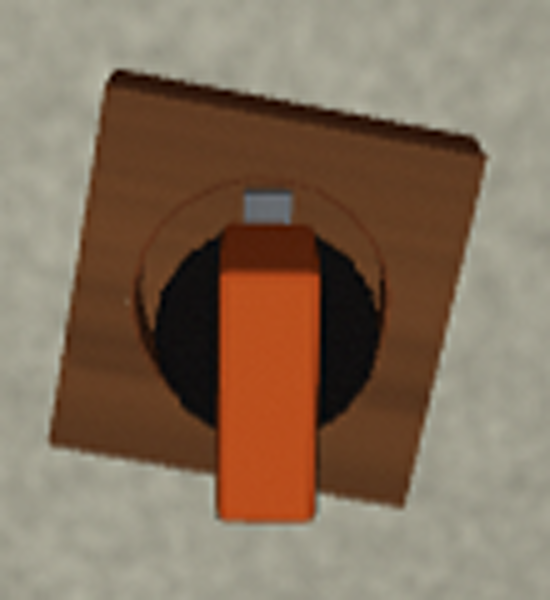

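Run:
```python
from h import *
q=[(230+220/5,130+271/5),(230+319/5,130+271/5),(230+315/5,130+521/5),(230+217/5,130+521/5)]
P=[onz('w7',*p,76.2)[:2] for p in q];print(np.mean(P,0),[np.linalg.norm(P[i]-P[i-1]).round(1) for i in range(4)],[np.degrees(np.arctan2(*(P[i]-P[j])[::-1])).round(1) for i,j in((0,3),(1,2))])
# two-view height: bar top centre
print(tri(('top0',90+308/6,205+188/6),('w7',*np.mean(q,0))))
```

```text
[485.8795501  305.58420753] [np.float64(41.2), np.float64(15.0), np.float64(41.2), np.float64(15.6)] [np.float64(174.1), np.float64(175.0)]
[485.96280696 304.34748647  70.11616356]
```

```bash
python3 -m pendant '[[[-1,0,0.0026,-0.03,0],[-1,0,0.0026,-0.07,0],[-1,0,0.0026,-0.105,0],[-1,0,0.0026,-0.12,0],[-1,0,0.0026,-0.13,0],[-1,0,0.0026,-0.13,0]]]' 40;python3 -m pendant '[[[1,0,0,0,0],[1,0,0,0,0],[1,0,0,0,0],[1,0,0,0,0],[1,0,0,0,0],[1,0,0,0,0],[1,0,0,0,0],[1,0,0,0,0],[1,0,0,0,0],[1,0,0,0,0],[1,0,0,0,0]]]' 40
python3 - <<'E'
from h import *
tool(); cap('wrist','w8')
E
```

```text
time_s: 9.5
eef_pos: [485.8, 305.1, 46.3]
ee_rot: [-0.0, 0.736, 0.677, -0.001]
force: [0.0, 0.1, 0.6]
grip_width: 0.999
time_s: 10.6
eef_pos: [486.4, 305.4, 47.7]
ee_rot: [0.0, 0.736, 0.677, 0.0]
force: [-1.3, -0.6, 5.7]
grip_width: 0.18
t 10.6 pos [486.4 305.4  47.7] xaxis deg 85.2 z [ 0.001  0.    -1.   ] F [-1.3 -0.6  5.7] T [0.01 0.17 0.02] grip 0.18 j [ 0.36  0.62  1.55  0.    0.97 -1.13]
```

View pics/w8.png

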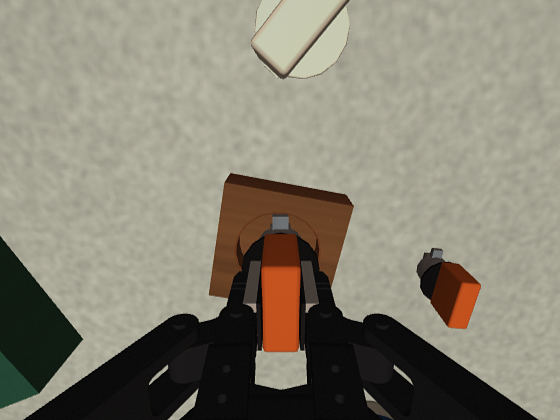

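The plug is gripped (opening 0.18, about 15 mm). I'll raise the grip force, lift it clear and carry it over the socket.

```bash
python3 -m pendant '[[[1,0,0,0,0],[1,0,0,0,0],[1,0,0,0.02,0],[1,0,0,0.05,0],[1,0,0,0.08,0],[1,0,-0.01,0.1,0],[1,0.01,-0.05,0.1,3],[1,0.02,-0.095,0.1,7],[1,0.03,-0.14,0.1,11],[1,0.04,-0.185,0.1,15],[1,0.05,-0.23,0.1,19],[1,0.06,-0.275,0.1,23],[1,0.07,-0.31,0.1,25],[1,0.078,-0.335,0.1,25],[1,0.078,-0.341,0.1,25],[1,0.078,-0.341,0.1,25],[1,0.078,-0.341,0.1,25],[1,0.078,-0.341,0.1,25]]]' 90
python3 - <<'E'
from h import *
tool(); cap('wrist','w9');cap('top','t9')
E
```

```text
time_s: 12.45
eef_pos: [564.0, -34.5, 147.2]
ee_rot: [-0.0, 0.572, 0.821, 0.0]
force: [-0.5, -0.4, -0.8]
grip_width: 0.172
t 12.45 pos [564.  -34.5 147.2] xaxis deg 110.28 z [-0.  0. -1.] F [-0.5 -0.4 -0.8] T [0.01 0.   0.02] grip 0.172 j [-0.27  0.48  1.49  0.    1.18 -2.19]
```

View pics/w9.png

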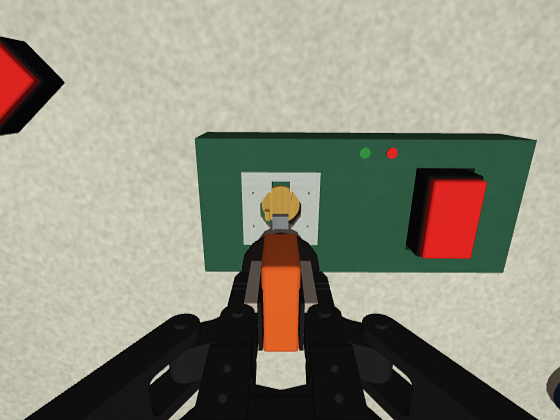

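Run:
```python
from h import *
crop('w9',220,160,350,260,'c10',6)
```

```text
(no output)
```

View pics/c10.png

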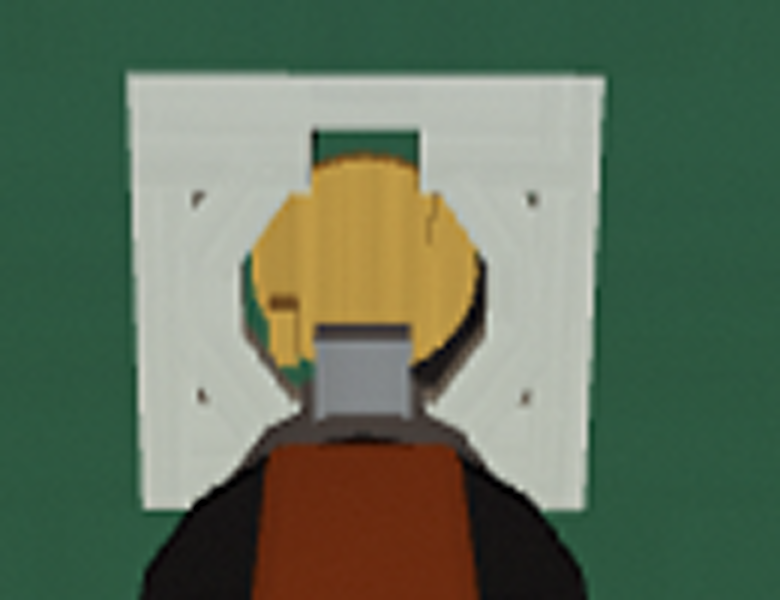

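Run:
```python
from h import *
c,s=np.cos(np.radians(20.1)),np.sin(np.radians(20.1))
def st(p): return np.array([p[0]*c+p[1]*s,-p[0]*s+p[1]*c])
g=lambda u,v:(220+u/6-.4,160+v/6-.4)
pl=[onz('w9',*g(*p),45)[:2] for p in[(127,72),(605,76),(586,511),(143,510)]]
ctr=np.mean(pl,0);print('plate',ctr,st(ctr),[np.linalg.norm(pl[i]-pl[i-1]).round(1) for i in range(4)],[np.degrees(np.arctan2(*(pl[i]-pl[j])[::-1])).round(2) for i,j in((1,0),(2,3),(3,0),(2,1))])
for lz in (117,118.5,120):
  a,b=[onz('w9',*g(u,338),lz)[:2] for u in(315,410)]
  print('lug',np.linalg.norm(a-b).round(2),'ang',np.degrees(np.arctan2(*(b-a)[::-1])).round(1),'axis in st',st((a+b)/2)+[21,0])
p=load('w9')['p'];print('tcp st',st(p[:2]))
im=load('w9')['im'].astype(int)
m=(im[...,0]>190)&(im[...,1]<140)&(im[...,2]<80)
r=rect('w9',m,147.2-41.7+70,(281,310));print('bar',r,st(r[0]))
```

```text
plate [564.15627782 -33.59018226] [ 518.25232601 -225.42212122] [np.float64(60.6), np.float64(60.1), np.float64(60.2), np.float64(60.2)] [np.float64(109.83), np.float64(110.18), np.float64(20.1), np.float64(20.13)]
lug 8.83 ang 110.3 axis in st [ 517.74710105 -225.71104152]
lug 8.76 ang 110.3 axis in st [ 517.19037305 -225.70990342]
lug 8.68 ang 110.3 axis in st [ 516.63364504 -225.70876532]
tcp st [ 517.76132652 -226.17642888]
bar (array([562.4, -34.1]), array([40.3, 14.8]), 'long axis deg', 20.3) [ 516.42781179 -225.29732623]
```

```bash
python3 -m pendant '[[[1,0.0005,0.0001,-0.02,-0.2],[1,0.0005,0.0001,-0.04,-0.2],[1,0.0005,0.0001,-0.052,-0.2],[1,0.0005,0.0001,-0.052,-0.2],[1,0.0005,0.0001,-0.052,-0.2]]]' 90
python3 - <<'E'
from h import *
tool(); cap('wrist','w10');crop('w10',210,180,350,280,'c11',5.5)
E
```

```text
time_s: 13.05
eef_pos: [565.0, -35.5, 95.9]
ee_rot: [0.0, 0.573, 0.819, 0.0]
force: [0.3, -0.4, -1.4]
grip_width: 0.179
t 13.05 pos [565.  -35.5  95.9] xaxis deg 110.02 z [ 0.001 -0.    -1.   ] F [ 0.3 -0.4 -1.4] T [-0.06  0.01 -0.  ] grip 0.179 j [-0.27  0.54  1.54  0.    1.06 -2.19]
```

View pics/c11.png

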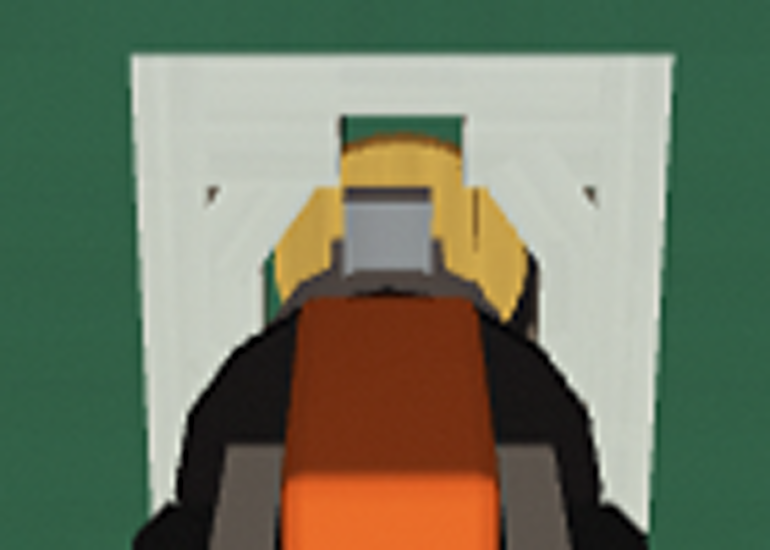

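Run:
```python
from h import *
c,s=np.cos(np.radians(20.1)),np.sin(np.radians(20.1))
def st(p): return np.array([p[0]*c+p[1]*s,-p[0]*s+p[1]*c])
g=lambda u,v:(210+u/5.5-.4,180+v/5.5-.4)
P=lambda u,v,z:st(onz('w10',*g(u,v),z))
a,b=P(131,55,45),P(674,55,45);print('plate edge',a,b,'->socket',(a+b)/2+[30,0])
a,b=P(340,116,45),P(465,116,45);print('key',a,b,'->socket',(a+b)/2+[23,0])
a,b=P(344,203,67.2),P(432,203,67.2);print('lug',a,b,'->axis',(a+b)/2+[21,0])
q=[P(282,476,95.9-41.7+70),P(499,476,95.9-41.7+70)];print('bar',q,np.mean(q,0)+[21,0]);print(st([565,-35.5]))
```

```text
plate edge [ 488.04666153 -255.31228776] [ 488.08155106 -195.35019804] ->socket [ 518.06410629 -225.3312429 ]
key [ 495.13158822 -232.29756103] [ 495.13900066 -218.33389442] ->socket [ 518.13529444 -225.31572773]
lug [ 497.20258096 -231.31127208] [ 497.20661625 -222.46164438] ->axis [ 518.2045986  -226.88645823]
bar [array([ 496.52952144, -234.26431187]), array([ 496.5326553 , -218.88884579])] [ 517.53108837 -226.57657883]
[ 518.38833328 -227.50557339]
```

```bash
python3 -m pendant '[[[1,-0.0006,0.0015,0,0],[1,-0.0006,0.0015,-0.003,0],[1,-0.0006,0.0015,-0.006,0],[1,-0.0006,0.0015,-0.009,0],[1,-0.0006,0.0015,-0.012,0],[1,-0.0006,0.0015,-0.012,0]]]' 90
python3 - <<'E'
from h import *
tool(); cap('wrist','w11');crop('w11',210,180,350,280,'c12',5.5)
E
```

```text
time_s: 13.7
eef_pos: [563.9, -34.1, 82.7]
ee_rot: [-0.0, 0.574, 0.819, -0.0]
force: [0.3, -0.8, -1.4]
grip_width: 0.171
t 13.7 pos [563.9 -34.1  82.7] xaxis deg 110.0 z [-0.001  0.    -1.   ] F [ 0.3 -0.8 -1.4] T [ 0.   -0.03 -0.02] grip 0.171 j [-0.27  0.55  1.55 -0.    1.04 -2.19]
```

View pics/c12.png

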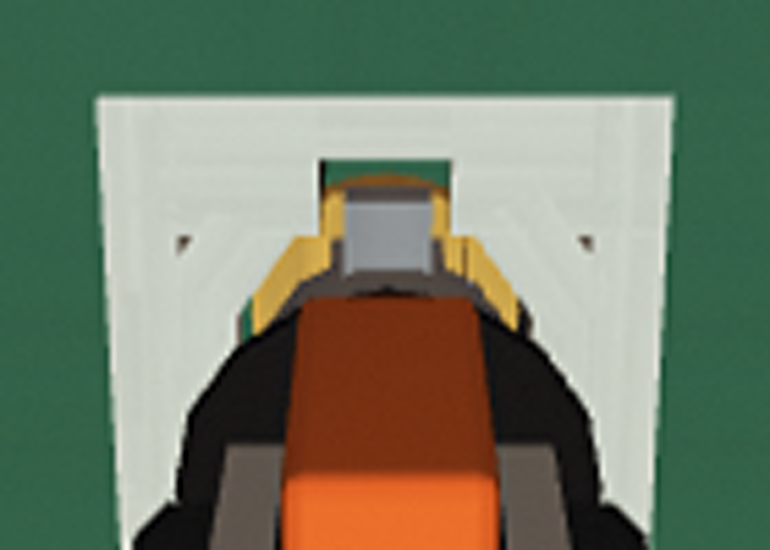

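Run:
```python
from h import *
c,s=np.cos(np.radians(20.1)),np.sin(np.radians(20.1))
def st(p): return np.array([p[0]*c+p[1]*s,-p[0]*s+p[1]*c])
g=lambda u,v:(210+u/5.5-.4,180+v/5.5-.4)
P=lambda u,v,z:st(onz('w11',*g(u,v),z))
a,b=P(97,97,45),P(674,97,45);print('->socket',(a+b)/2+[30,0])
a,b=P(320,160,45),P(452,160,45);print('key->socket',(a+b)/2+[23,0])
a,b=P(344,203,54),P(432,203,54);print('lug->axis',(a+b)/2+[21,0]);print(st([563.9,-34.1]))
```

```text
->socket [ 518.19910905 -225.41732438]
key->socket [ 518.11626218 -225.37732684]
lug->axis [ 517.58149967 -225.15727939]
[ 517.83645317 -225.81281577]
```

```bash
python3 -m pendant '[[[1,0.0004,0.0001,-0.002,0],[1,0.0004,0.0001,-0.004,0],[1,0.0004,0.0001,-0.006,0],[1,0.0004,0.0001,-0.008,0],[1,0.0004,0.0001,-0.01,0],[1,0.0004,0.0001,-0.012,0],[1,0.0004,0.0001,-0.012,0]]]' 90
python3 - <<'E'
from h import *
tool(); cap('wrist','w12');crop('w12',210,180,350,280,'c13',5.5)
E
```

```text
time_s: 14.45
eef_pos: [564.6, -34.0, 71.3]
ee_rot: [0.0, 0.574, 0.819, 0.0]
force: [-1.5, 0.3, 4.0]
grip_width: 0.168
t 14.45 pos [564.6 -34.   71.3] xaxis deg 110.0 z [ 0.  0. -1.] F [-1.5  0.3  4. ] T [0.11 0.26 0.02] grip 0.168 j [-0.27  0.57  1.56  0.    1.01 -2.19]
```

View pics/c13.png

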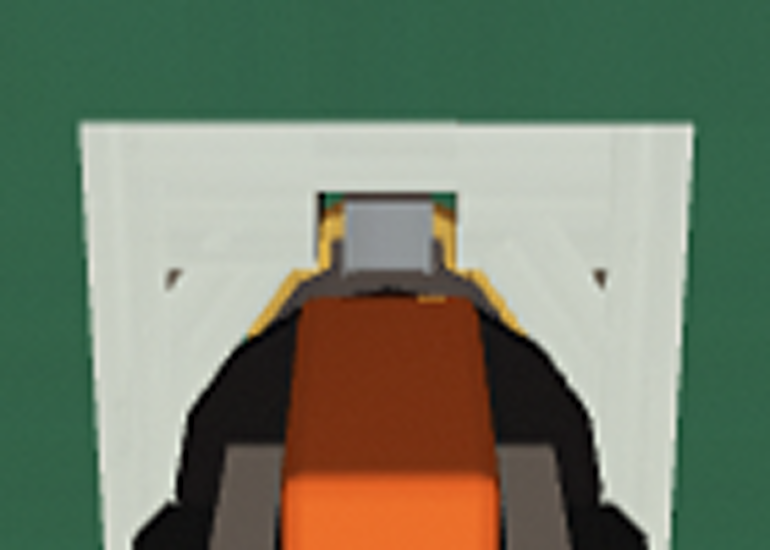

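The lugs are in the keyways and the plunger is being pressed at about 4–5 N. I'll push further down.

```bash
python3 -m pendant '[[[1,0,0,-0.002,0],[1,0,0,-0.004,0],[1,0,0,-0.006,0],[1,0,0,-0.0068,0],[1,0,0,-0.0068,0]]]' 90
python3 - <<'E'
from h import *
tool(); cap('wrist','w13');crop('w13',210,180,350,280,'c14',5.5)
E
```

```text
time_s: 15.0
eef_pos: [564.7, -34.0, 64.6]
ee_rot: [0.0, 0.574, 0.819, 0.0]
force: [-1.4, 1.0, 6.7]
grip_width: 0.171
t 15.0 pos [564.7 -34.   64.6] xaxis deg 110.0 z [ 0. -0. -1.] F [-1.4  1.   6.7] T [ 0.17  0.43 -0.01] grip 0.171 j [-0.27  0.58  1.56  0.    1.   -2.19]
```

View pics/c14.png

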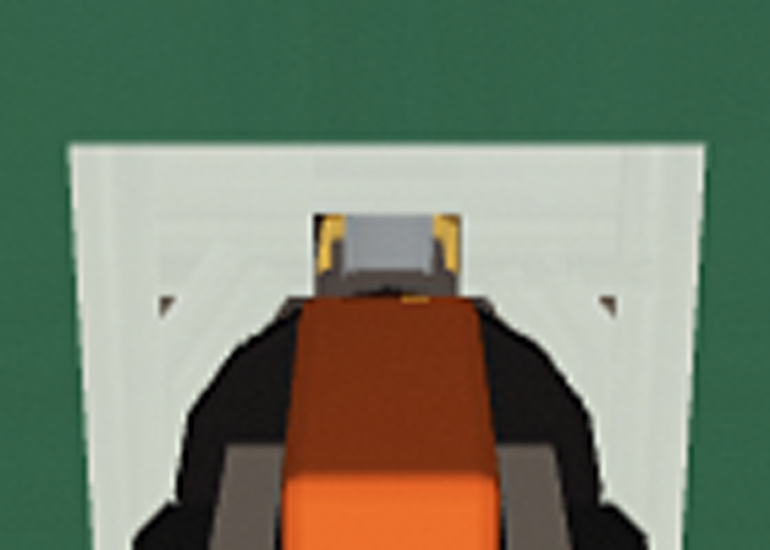

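```bash
python3 -m pendant '[[[1,0,0,0,-4],[1,0,0,0,-8],[1,0,0,0,-12],[1,0,0,0,-16],[1,0,0,0,-20],[1,0,0,0,-24],[1,0,0,0,-28],[1,0,0,0,-28]]]' 90
python3 - <<'E'
from h import *
tool(); cap('wrist','w14')
E
```

```text
time_s: 15.85
eef_pos: [565.2, -34.2, 65.0]
ee_rot: [0.001, 0.755, 0.655, 0.001]
force: [0.8, -0.6, 5.2]
grip_width: 0.173
t 15.85 pos [565.2 -34.2  65. ] xaxis deg 81.89 z [ 0.002 -0.001 -1.   ] F [ 0.8 -0.6  5.2] T [ 0.09 -0.01  0.04] grip 0.173 j [-0.27  0.58  1.56  0.    1.   -1.7 ]
```

View pics/w14.png

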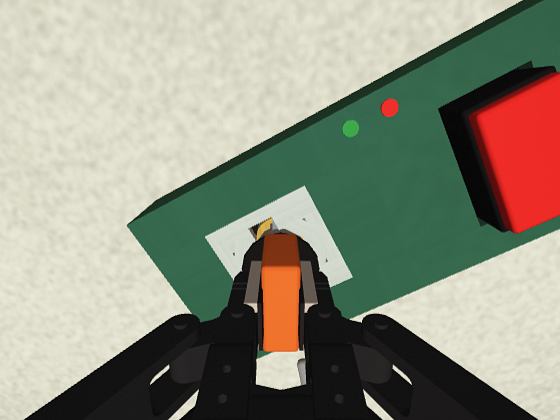

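```bash
python3 -m pendant '[[[1,0,0,0,-5],[1,0,0,0,-10],[1,0,0,0,-15],[1,0,0,0,-20],[1,0,0,0,-25],[1,0,0,0,-30],[1,0,0,0,-35],[1,0,0,0,-40],[1,0,0,0,-45],[1,0,0,0,-50],[1,0,0,0,-54],[1,0,0,0,-58],[1,0,0,0,-60],[1,0,0,0,-60]]]' 90
python3 - <<'E'
from h import *
tool()
E
python3 -m pendant '[[[1,0,0,0,-1],[1,0,0,0,-2],[1,0,0,0,-3],[1,0,0,0,-4],[1,0,0,0,-4]]]' 90;python3 - <<'E'
from h import *
tool(); cap('wrist','w15'); cap('side','s15')
E
```

```text
time_s: 17.3
eef_pos: [565.1, -34.6, 65.0]
ee_rot: [0.001, 0.982, 0.19, 0.001]
force: [-0.5, -2.4, 5.6]
grip_width: 0.171
t 17.3 pos [565.1 -34.6  65. ] xaxis deg 21.96 z [ 0.002 -0.001 -1.   ] F [-0.5 -2.4  5.6] T [-0.4   0.07  0.08] grip 0.171 j [-0.27  0.58  1.56 -0.    1.   -0.65]
time_s: 17.8
eef_pos: [565.1, -34.6, 65.0]
ee_rot: [0.001, 0.988, 0.156, 0.001]
force: [-0.6, -2.7, 6.0]
grip_width: 0.172
t 17.8 pos [565.1 -34.6  65. ] xaxis deg 18.0 z [ 0.002 -0.001 -1.   ] F [-0.6 -2.7  6. ] T [-0.37  0.13  0.12] grip 0.172 j [-0.27  0.58  1.56 -0.    1.   -0.58]
```

View pics/w15.png

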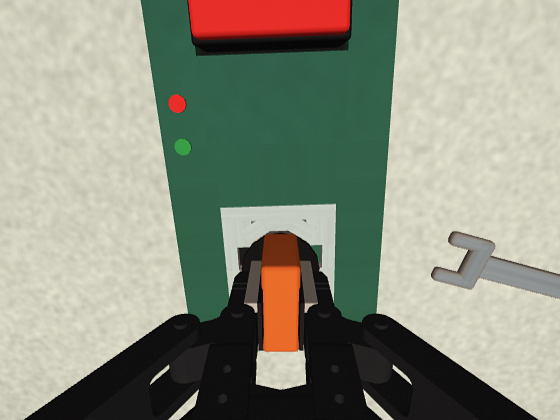

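It has turned 92° with 0.12 N·m of torque. I'll nudge it a little further to feel the stop.

```bash
python3 -m pendant '[[[1,0,0,0,-1],[1,0,0,0,-1.5],[1,0,0,0,-1.5]]]' 90;python3 - <<'E'
from h import *
tool()
E
python3 -m pendant '[[[1,0,0,0,-1],[1,0,0,0,-1.5],[1,0,0,0,-1.5]]]' 90;python3 - <<'E'
from h import *
tool(); cap('wrist','w16');crop('w16',210,200,350,300,'c16',5.5)
E
```

```text
time_s: 18.2
eef_pos: [565.0, -34.6, 64.9]
ee_rot: [0.001, 0.99, 0.144, 0.001]
force: [-1.6, -2.2, 5.5]
grip_width: 0.168
t 18.2 pos [565.  -34.6  64.9] xaxis deg 16.56 z [ 0.001 -0.002 -1.   ] F [-1.6 -2.2  5.5] T [-0.46  0.26  0.56] grip 0.168 j [-0.27  0.58  1.56 -0.    1.   -0.56]
time_s: 18.5
eef_pos: [565.0, -34.6, 65.0]
ee_rot: [0.001, 0.991, 0.132, 0.001]
force: [-1.1, -2.8, 5.4]
grip_width: 0.173
t 18.5 pos [565.  -34.6  65. ] xaxis deg 15.13 z [ 0.001 -0.002 -1.   ] F [-1.1 -2.8  5.4] T [-0.44  0.22  0.98] grip 0.173 j [-0.27  0.58  1.56 -0.    1.   -0.53]
```

View pics/c16.png

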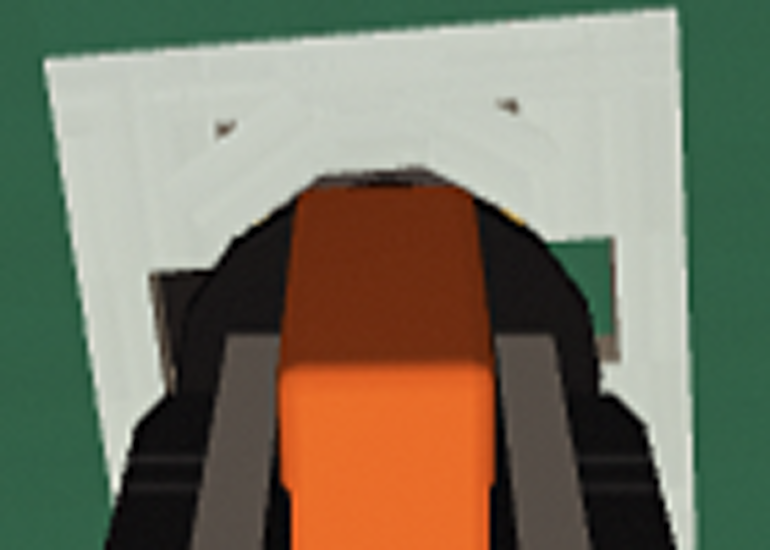

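The stop is felt: torque rises to about 1 N·m as the jaws pass 92°. One last look with the side camera before handing in.

Run:
```python
from h import *
cap('side','s17'); cap('wrist','w17');tool();crop('s17',150,130,420,400,'c17',2.2)
```

```text
t 18.65 pos [565.  -34.6  64.9] xaxis deg 15.15 z [ 0.001 -0.002 -1.   ] F [-1.7 -2.8  5.9] T [-0.46  0.22  0.97] grip 0.171 j [-0.27  0.58  1.56 -0.    1.   -0.53]
```

View pics/c17.png

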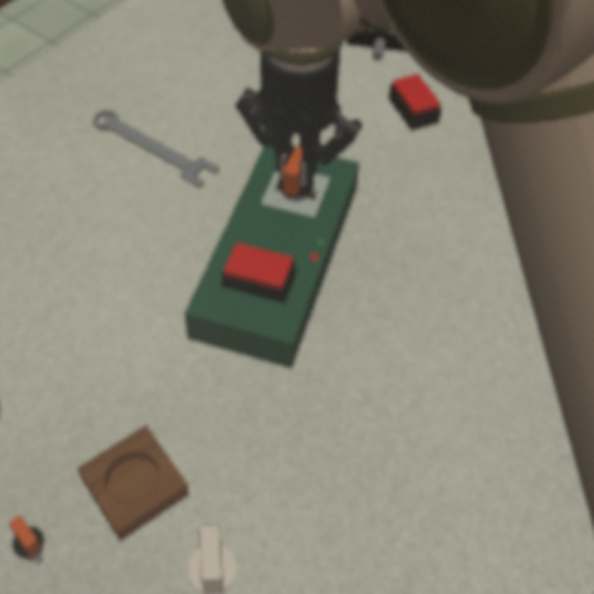

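View pics/w17.png

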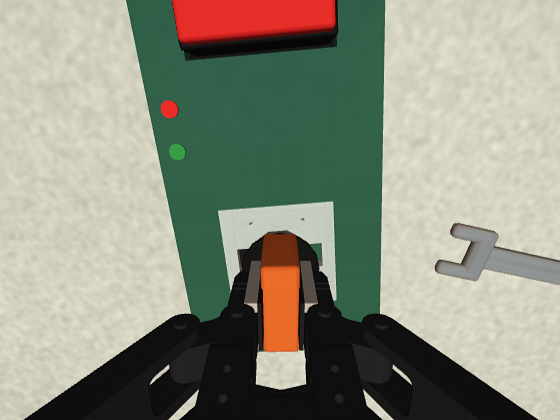

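The side crop shows the lamp flat in the pocket at (258,265) and the plug held in the socket at (293,180). The holder is empty at (133,480) and the wrench has not moved.

```bash
python3 -c "
from rig import order; print(order.finish_job())"
```

```text
the job is handed in; nothing more can be done
None
```

The job is handed in, at about 18.7 s on the robot's clock. The lamp is seated and released, and the plug is pushed in, turned to the stop and still gripped.

- **Lamp:** I took the red lamp nearest the base and seated it in the pocket. After release its lens top measured 69.3 mm with 0.15° of tilt and its yaw matched the station's to about 0.1°. It still looked flat in the last side view.
- **Plug:** I took the large orange plug from the holder and pushed it in until its foot was about 22 mm below the mouth, against roughly 6–8 N of spring force. I then turned it clockwise. The torque was 0.12 N·m at 92° and rose to about 1 N·m as the jaws went on to 95°, so I read that as the stop. It is held there with 90 N of grip.
- **Bystanders:** the wrench was in place in the last pictures. The tin and pedal were not in view at the end, but the arm did not go near them.
- **Checks that disagreed:**
  - Two-view heights using the top camera read 4.5–8 mm low (26 mm for the 34 mm lamp, 40.5 mm for the 45 mm station, 70 mm for the 76 mm bar top). Wrist-camera depths matched the text, so I used those.
  - The top and wrist cameras differed by about 2 mm on the station's place. I settled that with close-up wrist views before each insertion.

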